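Load the vial shaker and hold its belt tensioner back

TASK

Get the vial shaker ready for its drive belt: move the two vials from the blue rack into empty cells of the shaker's divided crate, upright and one to a cell, leaving the vial already there and the other things on the table alone. Then push the idler block of the sprung tensioner arm back, away from you, until the ratchet has clicked and one or two centimetres farther, so that your fingers and not the pawl carry the spring, and finish holding it there: do not let go.

Things in the scene. Friction and masses are not known exactly. Their poses are not given: they have to be found in the camera images.
- shaker: Vial shaker, fixed to the table: grey base plate 170 (x) x 290 (y) x 12 mm; origin at the centre of its underside, its x axis points away from the robot at yaw 0, y to the left. On it, along its left (+y) side, the aluminium crate with four cells in a row along x; right of it the tensioner arm; behind the arm two black belt pulleys (22 mm high).
- cell_1 (a point): Centre of the floor of crate cell 1 (cell 1 nearest the robot, then every 34 mm along the shaker's x axis). The floor is 16 mm above the table. A cell is 30 x 30 mm inside, its walls are 4 mm thick and stand 30 mm above its floor (46 mm above the table).
- cell_2 (a point): Centre of the floor of crate cell 2 (cell 1 nearest the robot, then every 34 mm along the shaker's x axis). The floor is 16 mm above the table. A cell is 30 x 30 mm inside, its walls are 4 mm thick and stand 30 mm above its floor (46 mm above the table).
- cell_3 (a point): Centre of the floor of crate cell 3 (cell 1 nearest the robot, then every 34 mm along the shaker's x axis). The floor is 16 mm above the table. A cell is 30 x 30 mm inside, its walls are 4 mm thick and stand 30 mm above its floor (46 mm above the table).
- cell_4 (a point): Centre of the floor of crate cell 4 (cell 1 nearest the robot, then every 34 mm along the shaker's x axis). The floor is 16 mm above the table. A cell is 30 x 30 mm inside, its walls are 4 mm thick and stand 30 mm above its floor (46 mm above the table).
- vial_a_mid (a point): Centre (half-way up) of a loose screw-cap vial, 18 mm in diameter, 66 mm tall, 17 g; the cap is the top 12 mm. It stands upright in a slot of the blue rack, its foot 5 mm above the table, its top 71 mm.
- vial_b_mid (a point): Centre of the second vial in the rack, same as the first, 70 mm from it along the rack.
- vial_c_mid (a point): Centre of a third such vial, which already stands in one of the crate's cells (leave it there).
- vial_rack: Blue six-place vial rack, fixed: 40 mm (its x) x 151 mm (its y) x 52 mm; origin at the centre of its underside. Its end walls are 52 mm high; between them the upper slotted bars end 46 mm above the table, so the vials stick out 25 mm and are best gripped across the rack (along its x) with the fingertips about 52 mm above the table.
- idler_face (a point): Centre of the face to be pushed of the idler block: a plastic block at the end of the tensioner arm, 28 mm long along the arm, 20 mm thick, 44 mm high (16 to 60 mm above the table). The point lies on the block's front face (robot's side), 42 mm above the table; its x axis points along the arm outward from the pivot, its y axis is the push direction (into the block). The block's axis runs 100 mm from the pivot. Nothing stands within 40 mm in front of it or beside its free end.
- pivot_axis (a point): The tensioner arm's vertical pivot axis, on top of the base plate (axes as the shaker's). The arm turns about it, counterclockwise seen from above, when the block is pushed back. A 55 mm tail beyond the pivot passes the ratchet pawl.
- tensioner (a joint): Arm angle in rad: 0 at rest (sprung toward the robot, arm pointing 113 degrees clockwise from the shaker's x axis), grows as the block is pushed back; hard stop at 0.80. The ratchet clicks at about 0.37; if let go after that the arm stays on the pawl at 0.376. Over 0.44 it is clear of the pawl; 0.6 is a good place. The spring resists with 4 N at the block at rest, 8 N at 0.7; the pawl adds up to 3 N before the click.
- pawl (a joint): Travel in m of the steel pawl slider beside the arm's tail: 0 at rest, rises to about 0.0055 as the tail's pin rides up its ramp, and snaps back to 0 at the click.
- petri_dish: Covered petri dish, 90 mm across, 14 mm high, loose on the table left of the shaker; bystander. Origin at the centre of its underside.
- lens: Hand lens with a black handle, 127 x 52 x 9 mm, loose on the table near the robot; bystander. Origin at the centre of its underside.
Mind the look-alikes: they are no part of the job. Leave any purple or yellow look-alike of the part that bears vial_c_mid alone.

How it is judged (in metres and radians):
On the way, in this order (a step that is already met when the one before it is completed fails the run):
1. both vials from the rack stand upright in cells of their own and have been let go ((horizontal distance between vial_a_mid and cell_1 below 0.013 m or horizontal distance between vial_a_mid and cell_2 below 0.013 m or horizontal distance between vial_a_mid and cell_3 below 0.013 m or horizontal distance between vial_a_mid and cell_4 below 0.013 m) and z of vial_a_mid in the frame of shaker between 0.042 and 0.056 m and angle between each of vial_a_mid, vial_b_mid, vial_c_mid's own z axis and vertical below 0.25 rad and (horizontal distance between vial_b_mid and cell_1 below 0.013 m or horizontal distance between vial_b_mid and cell_2 below 0.013 m or horizontal distance between vial_b_mid and cell_3 below 0.013 m or horizontal distance between vial_b_mid and cell_4 below 0.013 m) and z of vial_b_mid in the frame of shaker between 0.042 and 0.056 m and (horizontal distance between vial_c_mid and cell_1 below 0.013 m or horizontal distance between vial_c_mid and cell_2 below 0.013 m or horizontal distance between vial_c_mid and cell_3 below 0.013 m or horizontal distance between vial_c_mid and cell_4 below 0.013 m) and z of vial_c_mid in the frame of shaker between 0.042 and 0.056 m and horizontal distance between vial_a_mid and vial_b_mid above 0.024 m and horizontal distance between each of vial_a_mid, vial_b_mid and vial_c_mid above 0.024 m and contact force between the fingers and vial_a below 0.05 N and contact force between the fingers and vial_b below 0.05 N), for 0.2 s.
2. the tensioner arm has been pushed back past the ratchet click (value of joint tensioner above 0.44 rad and value of joint pawl below 0.002 m), for 0.2 s.
At the end, for the whole second after the job is handed in: All three vials stand upright (within 0.25 rad) on the floor of the crate, each in a cell of its own, and the fingers hold the tensioner arm still beyond the ratchet click: joint over 0.44 rad, the pawl snapped home, at least 2 N between fingers and arm (all of step 2 and (horizontal distance between vial_a_mid and cell_1 below 0.013 m or horizontal distance between vial_a_mid and cell_2 below 0.013 m or horizontal distance between vial_a_mid and cell_3 below 0.013 m or horizontal distance between vial_a_mid and cell_4 below 0.013 m) and z of vial_a_mid in the frame of shaker between 0.042 and 0.056 m and angle between each of vial_a_mid, vial_b_mid, vial_c_mid's own z axis and vertical below 0.25 rad and (horizontal distance between vial_b_mid and cell_1 below 0.013 m or horizontal distance between vial_b_mid and cell_2 below 0.013 m or horizontal distance between vial_b_mid and cell_3 below 0.013 m or horizontal distance between vial_b_mid and cell_4 below 0.013 m) and z of vial_b_mid in the frame of shaker between 0.042 and 0.056 m and (horizontal distance between vial_c_mid and cell_1 below 0.013 m or horizontal distance between vial_c_mid and cell_2 below 0.013 m or horizontal distance between vial_c_mid and cell_3 below 0.013 m or horizontal distance between vial_c_mid and cell_4 below 0.013 m) and z of vial_c_mid in the frame of shaker between 0.042 and 0.056 m and horizontal distance between vial_a_mid and vial_b_mid above 0.024 m and horizontal distance between each of vial_a_mid, vial_b_mid and vial_c_mid above 0.024 m and contact force between the fingers and tensioner above 2 N and velocity of joint tensioner between -0.1 and 0.1 rad/s); the arm keeps its last pose, push and grip.
It fails at once if a bystander (petri dish, hand lens) is moved by more than 25 mm (distance of any of petri_dish, lens from where it was at the start of the episode above 0.025 m).
It fails at once if the vial already in the crate is taken out or tipped (distance of vial_c_mid from where it was at the start of the episode above 0.03 m or angle between vial_c_mid's own z axis and vertical above 0.5 rad).
It also fails if it takes over 64 s, if anything falls off the work surface, if the arm or the gripper's body presses on something with over 40 N, if the wrist force passes 120 N, or if a joint passes its speed limit or range.

ROBOT

A 6-joint arm with a two-finger parallel gripper is mounted at the origin on a cart in front of the work surface, level with it; the furniture and walls round the work are solid. World frame = base frame: x ahead of the robot, y to its left, z up, the work surface at z = 0. Lengths are in mm, angles in rad, forces in N, time in s.
With the tool pointing down it reaches from about 250 to 725 mm from the base axis. Payload 4 kg.
Tool frame: the origin (TCP) lies midway between the tips of the shut fingers; the grasp point (between the pads) lies 19 mm behind it; z points along the fingers, x is the direction in which the jaws open and shut, and the axes are right-handed (so a half turn about z gives the same grasp; the last joint's range is limited). The gripper opens to 85 mm and grips with 20 to 120 N. Pads are 22 mm wide; open, the fingers measure 114 mm over their backs; the gripper's body (76 mm by 85 mm) begins 54 mm behind the grasp point. The pads swing forward as they close: fully open they stand 13 mm farther back than shut.
Start: joints at [1.273, 0.241, 0.005, 1.335, 0, 1.571], TCP at [146.707, 477.992, 231.306] pointing down, gripper open.
Joint ranges: [-2.72, 2.72], [-1.05, 1.87], [-1.09, 1.28], [-1.99, 2.15], [-1.42, 1.44], [-3.14, 3.14]. Speed limits (rad/s): [2.79, 2.79, 3.14, 3.14, 3.14, 3.14].

INTERFACE

Orientations are given as a rotation vector (axis times angle).
In Python, from station import manip, snapshot, camera_model gives the robot as it stands.
- The arm moves only by the shell command python3 -m crank 'ROWS' [FORCE]. ROWS is a JSON object of lists of equal length, an entry for each row: "angular": the turn, a rotation vector about the world's x, y, z in units of 5 degrees (1.0 is 5 degrees), a list of three; "offset": the shift along the world's x, y, z in units of 30 mm (1.0 is 30 mm), a list of three; "fingers": the opening, from 0 (shut) to 1 (fully open). A call has 1 to 8 rows; each row shifts and turns the commanded pose from where the row before left it; what a row does not reach is not made up. A row lasts 1/10 s, in which the tool goes at most 50 mm and 8.59 degrees, less where a joint would pass 70% of its speed; a pose out of reach is approached as far as the arm can. A call is refused whole if a number of a shift passes 1 or a number of a turn 1, either way. A call with a gripper value outside its range is refused whole. The fingers move at their own pace and stop on an object; FORCE is the grip in N (left out, the last holds). Time passes only in rows, so rows that do not move let the fingers close. It gives the time, the measured TCP pose, the force and the opening at its end, in the units of the state.
- manip.get_state(): the state, without advancing time (a new reading comes with each control period).
- snapshot(name): name is "side" or "top"; returns the picture (420x560x3 uint8, red, green, blue); there is no depth.
- camera_model(name): a dict with "K" (3x3 intrinsics, pixels), "pose" (4x4, takes a point from camera to world coordinates). Camera axes: x right, y up, looking along -z (the intrinsics and any distortion apply to the point x, -y, -z); pixel columns grow to the right and rows downward; lengths in mm; the calibration is good to about 2 mm. A picture is of the moment at which its call begins. camera_model takes no time and is no camera call.
- manip.sign_off(): hands the job in, once; it reports no verdict.
The state is a dict: "t": time; "joints": joint angles; "joint_velocities": joint speeds; "tau": joint torques, N m; "tcp_pos": TCP position; "tcp_rot": TCP orientation; "force": force on the tool from outside, world axes, zero at the start; "wrist_torque": the same for the moment, N m; "grip_width": opening from 0.0 (shut) to 1.0 (fully open).
Only numpy, scipy, OpenCV 4.12 (cv2) and the standard library are available. Lean on these libraries where they do the work, as an engineer would, in place of code of your own. Each camera call takes 0.05 s, during which the arm holds its last target. There are 200 camera calls.

## Working session

There is one attempt and no reset: what is moved stays moved. The work goes in short steps, Python scripts to look and compute and a shell command to move; the robot and the scene stay as the last step left them, time stands still between calls to the robot, and variables do not carry over. Pictures are saved under pics/ and viewed, about 8 in all and at most 12, crops included, and the job is handed in when it is done.

```bash
mkdir -p pics
cat > h.py <<'E'
import numpy as np, cv2
from station import manip, snapshot, camera_model
def save(img,name,scale=1,crop=None):
    if crop: r0,r1,c0,c1=crop; img=img[r0:r1,c0:c1]
    img=cv2.resize(img,None,fx=scale,fy=scale,interpolation=cv2.INTER_CUBIC)
    cv2.imwrite('pics/'+name,img[:,:,::-1])
def ray(cam,u,v):
    m=camera_model(cam);K=np.array(m['K']);P=np.array(m['pose'])
    d=np.linalg.inv(K)@[u,v,1]; d=P[:3,:3]@[d[0],-d[1],-d[2]]
    return P[:3,3],d
def onz(cam,u,v,z):
    o,d=ray(cam,u,v); return o+d*(z-o[2])/d[2]
def proj(cam,p):
    m=camera_model(cam);K=np.array(m['K']);P=np.array(m['pose'])
    q=P[:3,:3].T@(np.array(p)-P[:3,3]); w=K@[q[0],-q[1],-q[2]]; return w[:2]/w[2]
E
python3 - <<'E'
from h import *
print(camera_model('top'),camera_model('side'))
for n in('top','side'):
    i=snapshot(n); np.save(n+'0.npy',i); save(i,n+'0.png',1.4)
print(manip.get_state())
E
```

```text
{'K': array([[469.42896238,   0.        , 284.3683162 ],
       [  0.        , 469.42896238, 204.44444335],
       [  0.        ,   0.        ,   1.        ]]), 'pose': array([[ 5.89833737e-04,  9.80224963e-01, -1.97885509e-01,
         2.46420325e+02],
       [-9.99931727e-01,  2.88749090e-03,  1.13226946e-02,
         4.85717264e+01],
       [ 1.16701805e-02,  1.97865320e-01,  9.80159743e-01,
         1.36970827e+03],
       [ 0.00000000e+00,  0.00000000e+00,  0.00000000e+00,
         1.00000000e+00]])} {'K': array([[517.68138697,   0.        , 271.77445544],
       [  0.        , 517.68138697, 208.37134041],
       [  0.        ,   0.        ,   1.        ]]), 'pose': array([[-9.94427479e-01,  5.91126599e-02, -8.72907952e-02,
         4.00428122e+02],
       [-1.04939976e-01, -6.34204053e-01,  7.66010979e-01,
         1.00039433e+03],
       [-1.00792296e-02,  7.70902661e-01,  6.36873219e-01,
         8.83061748e+02],
       [ 0.00000000e+00,  0.00000000e+00,  0.00000000e+00,
         1.00000000e+00]])}
{'t': 0.1, 'joints': array([1.27300186e+00, 2.41345319e-01, 3.84149239e-03, 1.33523958e+00,
       1.18532467e-07, 1.57082394e+00]), 'joint_velocities': array([-0.00113426, -0.0011872 ,  0.00412985, -0.00061657,  0.00131616,
       -0.00258902]), 'tau': array([ 5.51769390e-04, -3.73138225e+01,  2.53009915e+01,  1.09062635e-02,
        2.16191012e-05,  7.45945066e-07]), 'tcp_pos': array([146.53296959, 477.42857987, 230.49151356]), 'tcp_rot': array([ 2.52550183e+00,  1.86659290e+00, -2.45873202e-03]), 'force': array([ 0.49210246,  0.19126641, -0.6292464 ]), 'wrist_torque': array([-0.09152786, -0.04165321,  0.01520748]), 'grip_width': 0.9994558242694127}
```

View pics/top0.png

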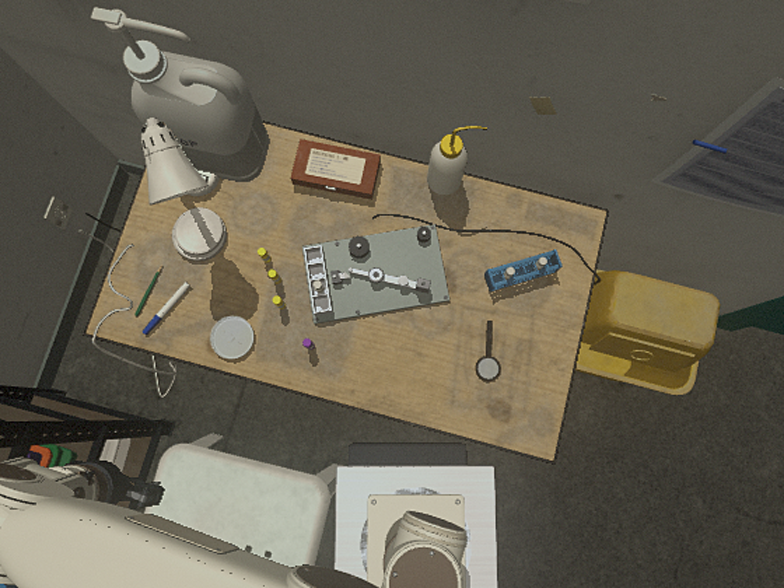

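View pics/side0.png

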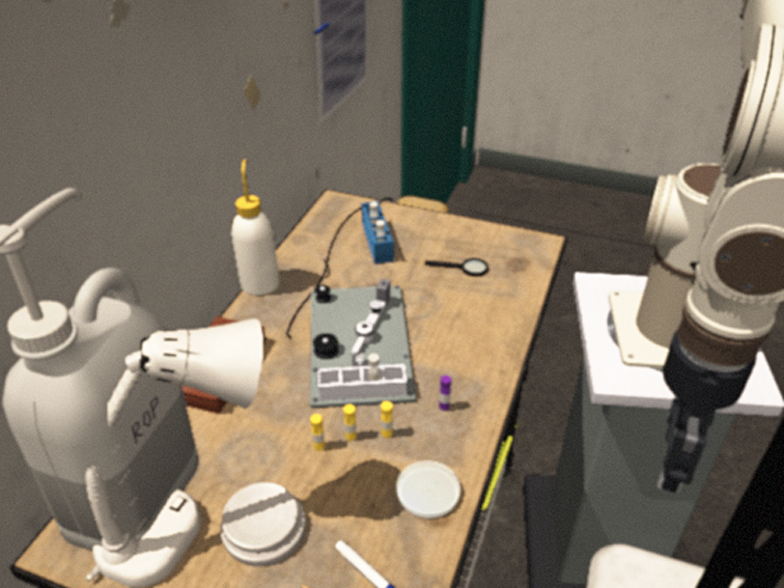

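Top picture (1.4x): the rack is at (523,270), with white-capped vials at (510,271) and (543,262). The crate column runs from (314,250) to (322,306), with a vial near (317,284). The pivot is at (377,275) and the idler block at (425,284). The look-alikes are three yellow vials at (262,252), (272,273) and (277,300) and a purple one at (308,343), all loose on the table. The lens is at (488,350) and the petri dish at (232,338). I choose the white-capped vials in the blue rack and will check them in one close crop.

Run:
```python
from h import *
i=np.load('top0.npy'); save(i,'c1.png',4,(148,248,208,408))
hsv=cv2.cvtColor(i,cv2.COLOR_RGB2HSV)
m=((hsv[:,:,0]>98)&(hsv[:,:,0]<120)&(hsv[:,:,1]>120)&(hsv[:,:,2]>40)).astype(np.uint8)
m[:,:330]=0;m[:170]=0;m[215:]=0;m[:,410:]=0
ys,xs=np.nonzero(m);pts=np.c_[xs,ys].astype(np.float32);print(len(pts),cv2.minAreaRect(pts),cv2.boxPoints(cv2.minAreaRect(pts)))
for c in cv2.boxPoints(cv2.minAreaRect(pts)): print(onz('top',*c,46))
```

```text
40 ((374.2212219238281, 192.24264526367188), (14.86517333984375, 50.69248580932617), 73.41265869140625) [[347.80792 192.35512]
 [396.39087 177.88359]
 [400.63452 192.13017]
 [352.05157 206.6017 ]]
[ 549.93120419 -150.47150615   46.        ]
[ 593.71082358 -293.63625346   46.        ]
[ 551.10086268 -303.98798718   46.        ]
[ 507.90288468 -161.60837388   46.        ]
```

View pics/c1.png

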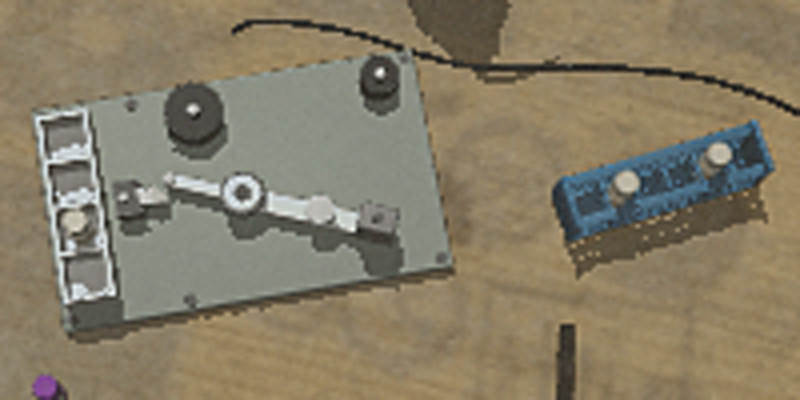

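The crop shows the two rack vials' caps at (626,184) and (719,155), the crate with vial c at (75,222) in the second cell from the robot, and the idler block at (379,215). Cells 1, 3 and 4 are empty.

Run:
```python
from h import *
f=lambda c,r:(208+(c-1.5)/4,148+(r-1.5)/4)
P=lambda n,c,r,z:print(n,onz('top',*f(c,r),z).round(1))
P('vialL',626,184,71);P('vialR',719,155,71);P('c',75,222,82);P('idler top',379,215,60);P('pivot',242,192,30)
for n,c,r in(('TL',37,114),('TR',88,106),('BR',117,296),('BL',67,304)):P(n,c,r,46)
for n,c,r in(('TL',35,107),('TR',410,55),('BR',452,268),('BL',68,335)):P('plate'+n,c,r,12)
# side: refine caps/ crate
i=np.load('side0.npy'); save(i,'c2.png',6,(140,200,240,300)); save(i,'c3.png',6,(190,290,210,310))
a=cv2.imread('pics/c2.png');b=cv2.imread('pics/c3.png');b=cv2.copyMakeBorder(a,0,600-360,0,0,cv2.BORDER_CONSTANT),b
cv2.imwrite('pics/c4.png',cv2.resize(np.hstack(b),None,fx=.83,fy=.83))
```

```text
vialL [ 540.6 -193.1   71. ]
vialR [ 562.1 -260.2   71. ]
c [509.7 195.9  82. ]
idler top [519.9 -17.9  60. ]
pivot [543.   80.6  30. ]
TL [597.1 229.6  46. ]
TR [603.2 192.7  46. ]
BR [463.3 168.7  46. ]
BL [457.4 204.2  46. ]
plateTL [611.5 235.9  12. ]
plateTR [652.9 -44.5  12. ]
plateBR [490.3 -73.8  12. ]
plateBL [440.  206.9  12. ]
```

View pics/c4.png

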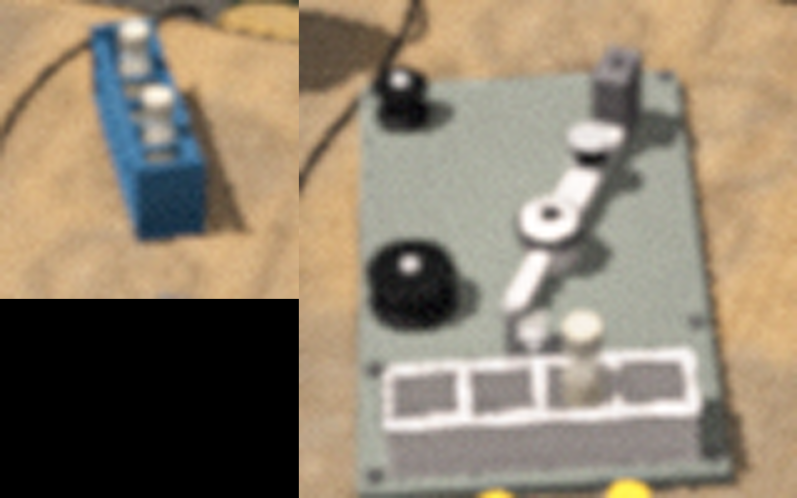

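The side crop confirms the layout: two capped vials in the rack at crop (135,33) and (157,96), and vial c in the second cell from the robot. I cross-check these positions with the side camera.

Run:
```python
from h import *
S=lambda c,r:(240+(c-2)/4.98,140+(r-2)/4.98)
T=lambda c,r:(210+(c-301)/4.98,190+(r-2)/4.98)
for n,uv,z in(('R',S(135,29),71),('L',S(157,93),71),('c',T(583,325),82),('idler',T(619,62),60),('TL',T(386,368),46),('TR',T(693,350),46),('BR',T(698,408),46),('BL',T(386,428),46)):
    print(n,onz('side',*uv,z).round(1))
from scipy.spatial.transform import Rotation as R
s=manip.get_state(); print(R.from_rotvec(s['tcp_rot']).as_matrix().round(3), s['joints'])
```

```text
R [ 556.3 -258.9   71. ]
L [ 536.6 -194.4   71. ]
c [504.7 197.   82. ]
idler [510.6 -15.1  60. ]
TL [594.9 196.8  46. ]
TR [457.7 172.2  46. ]
BR [452.6 208.   46. ]
BL [588.6 233.1  46. ]
[[ 0.293  0.956 -0.001]
 [ 0.956 -0.293 -0.002]
 [-0.002 -0.    -1.   ]] [1.27300186e+00 2.41345319e-01 3.84149239e-03 1.33523958e+00
 1.18532467e-07 1.57082394e+00]
```

```bash
R='' ; 
python3 -m crank '{"offset":[[0.54,-0.93,-0.1],[0.54,-0.93,-0.1],[0.54,-0.93,-0.1],[0.54,-0.93,-0.1],[0.54,-0.93,-0.1],[0.54,-0.93,-0.1],[0.54,-0.93,-0.1],[0.54,-0.93,-0.1]],"angular":[[0,0,-0.46],[0,0,-0.46],[0,0,-0.46],[0,0,-0.46],[0,0,-0.46],[0,0,-0.46],[0,0,-0.46],[0,0,-0.46]],"fingers":[1,1,1,1,1,1,1,1]}' 40
python3 -m crank '{"offset":[[0.54,-0.93,-0.1],[0.54,-0.93,-0.1],[0.54,-0.93,-0.1],[0.54,-0.93,-0.1],[0.54,-0.93,-0.1],[0.54,-0.93,-0.1],[0.54,-0.93,-0.1],[0.54,-0.93,-0.1]],"angular":[[0,0,-0.46],[0,0,-0.46],[0,0,-0.46],[0,0,-0.46],[0,0,-0.46],[0,0,-0.46],[0,0,-0.46],[0,0,-0.46]],"fingers":[1,1,1,1,1,1,1,1]}'
python3 -m crank '{"offset":[[0.54,-0.93,-0.1],[0.54,-0.93,-0.1],[0.54,-0.93,-0.1],[0.54,-0.93,-0.1],[0.54,-0.93,-0.1],[0.54,-0.93,-0.1],[0.54,-0.93,-0.1],[0,0,0]],"angular":[[0,0,-0.46],[0,0,-0.46],[0,0,-0.46],[0,0,-0.46],[0,0,-0.46],[0,0,-0.46],[0,0,-0.46],[0,0,0]],"fingers":[0.8,0.8,0.8,0.8,0.7,0.7,0.7,0.7]}'
cat >> h.py <<'E'
from scipy.spatial.transform import Rotation as Rot
def st():
    s=manip.get_state();M=Rot.from_rotvec(s['tcp_rot']).as_matrix()
    print('t',round(s['t'],2),'tcp',s['tcp_pos'].round(1),'yaw',np.degrees(np.arctan2(M[1,0],M[0,0])).round(1),'zax',M[:,2].round(3),'F',s['force'].round(1),'w',round(s['grip_width'],3),'j',s['joints'].round(2))
E
python3 -c 'from h import *;st()'
```

```text
t: 0.9
tcp_pos: [276.5, 253.4, 206.9]
tcp_rot: [2.793, 1.437, -0.001]
force: [0.7, 0.0, 0.2]
grip_width: 0.999
t: 1.7
tcp_pos: [406.1, 30.3, 182.9]
tcp_rot: [-2.987, -0.972, 0.001]
force: [0.9, 0.5, -0.9]
grip_width: 0.999
t: 2.5
tcp_pos: [520.5, -166.8, 161.0]
tcp_rot: [3.094, 0.54, -0.001]
force: [0.2, 0.3, -1.2]
grip_width: 0.695
t 2.5 tcp [ 520.5 -166.8  161. ] yaw 19.8 zax [-0.    -0.001 -1.   ] F [ 0.2  0.3 -1.2] w 0.695 j [-0.31  0.37 -0.    1.2  -0.    0.92]
```

```bash
python3 -m crank '{"offset":[[0.2,-0.3,-0.6],[0.2,-0.3,-0.6],[0.2,-0.3,-0.6],[0,0,0],[0,0,0]],"angular":[[0,0,-0.13],[0,0,-0.13],[0,0,-0.14],[0,0,0],[0,0,0]],"fingers":[0.6,0.6,0.6,0.6,0.6]}'
python3 - <<'E'
from h import *
st()
a=snapshot('side'); save(a,'s1.png',6,(120,210,225,325))
b=snapshot('top')
print(proj('side',[538.6,-193.8,52]),proj('side',manip.get_state()['tcp_pos']))
E
```

```text
t: 3.0
tcp_pos: [536.5, -190.0, 108.0]
tcp_rot: [-3.101, -0.493, 0.003]
force: [0.0, -0.4, -0.2]
grip_width: 0.601
t 3.0 tcp [ 536.5 -190.   108. ] yaw 18.1 zax [-0.002  0.001 -1.   ] F [ 0.  -0.4 -0.2] w 0.601 j [-0.34  0.46 -0.01  1.1   0.    0.91]
[270.45662575 163.97958786] [270.48647596 147.46824374]
```

View pics/s1.png

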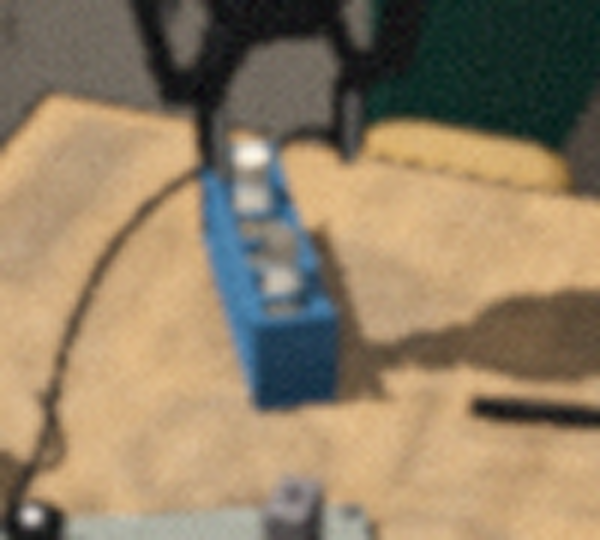

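The side crop shows the rack's near vial at (278,285) between the finger lines. The finger midpoint is at (281,160), which agrees with the projected TCP to about 1 px, so the target is about 3 mm in x and -3 mm in y from here. I descend and grip.

```bash
python3 -m crank '{"offset":[[0.05,-0.05,-0.5],[0.05,-0.05,-0.5],[0,0,-0.5],[0,0,-0.35],[0,0,0],[0,0,0]],"angular":[[0,0,0],[0,0,0],[0,0,0],[0,0,0],[0,0,0],[0,0,0]],"fingers":[0.6,0.6,0.6,0.6,0.6,0.6]}' 25
python3 -m crank '{"offset":[[0,0,0],[0,0,0],[0,0,0],[0,0,0],[0,0,0],[0,0,0],[0,0,0],[0,0,0]],"angular":[[0,0,0],[0,0,0],[0,0,0],[0,0,0],[0,0,0],[0,0,0],[0,0,0],[0,0,0]],"fingers":[0,0,0,0,0,0,0,0]}'
python3 - <<'E'
from h import *
st()
a=snapshot('side'); save(a,'s2.png',5,(120,200,225,325))
b=snapshot('top'); save(b,'s2t.png',5,(150,230,330,410))
a=cv2.imread('pics/s2.png');b=cv2.imread('pics/s2t.png');cv2.imwrite('pics/s2c.png',cv2.resize(np.hstack((a,b)),None,fx=.85,fy=.85))
E
```

```text
t: 3.7
tcp_pos: [540.6, -193.6, 53.5]
tcp_rot: [3.102, 0.493, 0.001]
force: [-0.5, -0.3, 1.1]
grip_width: 0.601
t: 4.5
tcp_pos: [540.8, -194.0, 53.6]
tcp_rot: [3.102, 0.492, 0.002]
force: [-0.4, -0.8, 5.7]
grip_width: 0.19
t 4.5 tcp [ 540.8 -194.    53.6] yaw 18.0 zax [ 0.001 -0.001 -1.   ] F [-0.4 -0.8  5.7] w 0.19 j [-0.34  0.52 -0.07  0.98 -0.    0.91]
```

View pics/s2c.png

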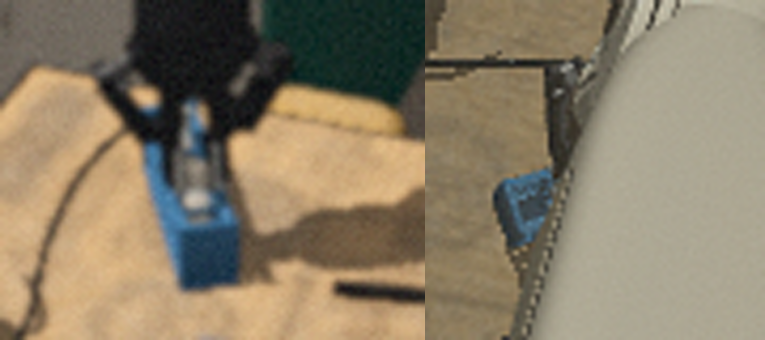

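Gripped: the opening is 0.19 (about 16 mm) and the vial's body is visible between the pads. I lift it and carry it to cell 4.

```bash
python3 -m crank '{"offset":[[0,0,0.4],[0,0,0.8],[0,0,0.8],[0,0,0.8],[0,0,0.4],[0,0,0]],"angular":[[0,0,0],[0,0,0],[0,0,0],[0,0,0],[0,0,0],[0,0,0]],"fingers":[0,0,0,0,0,0]}'
python3 -m crank '{"offset":[[0.07,0.4,0],[0.08,0.8,0],[0.08,0.8,0],[0.08,0.8,0],[0.08,0.8,0],[0.08,0.8,0],[0.08,0.8,0],[0.08,0.8,0]],"angular":[[0,0,0.5],[0,0,0.9],[0,0,0.9],[0,0,0.9],[0,0,0.9],[0,0,0.9],[0,0,0.9],[0,0,0.9]],"fingers":[0,0,0,0,0,0,0,0]}'
python3 -m crank '{"offset":[[0.08,0.8,0],[0.08,0.8,0],[0.08,0.8,0],[0.08,0.8,0],[0.08,0.8,0],[0.08,0.8,0],[0.08,0.8,0],[0.08,0.8,0]],"angular":[[0,0,0.9],[0,0,0.9],[0,0,0.9],[0,0,0.9],[0,0,0.9],[0,0,0.9],[0,0,0.9],[0,0,0.9]],"fingers":[0,0,0,0,0,0,0,0]}'
python3 -m crank '{"offset":[[0.02,0.8,0],[0,0.2,0],[0,0,0],[0,0,0]],"angular":[[0,0,0.9],[0,0,0.9],[0,0,0.7],[0,0,0]],"fingers":[0,0,0,0]}'
python3 - <<'E'
from h import *
st()
a=snapshot('side'); save(a,'s3.png',6,(160,290,200,310))
print((np.array(proj('side',[579.5,209,46]))-[200,160])*6,(np.array(proj('side',manip.get_state()['tcp_pos']))-[200,160])*6)
E
```

```text
t: 5.2
tcp_pos: [541.6, -194.1, 150.9]
tcp_rot: [3.101, 0.492, 0.006]
force: [-0.2, 0.2, 0.1]
grip_width: 0.191
t: 6.0
tcp_pos: [557.8, -11.7, 146.7]
tcp_rot: [-2.817, -1.385, 0.005]
force: [0.5, -0.6, -0.4]
grip_width: 0.191
t: 6.8
tcp_pos: [576.7, 179.8, 146.5]
tcp_rot: [-2.251, -2.188, 0.006]
force: [0.4, 0.0, -0.5]
grip_width: 0.192
t: 7.2
tcp_pos: [577.3, 209.2, 146.6]
tcp_rot: [-2.003, -2.417, 0.005]
force: [-0.3, 0.8, -0.4]
grip_width: 0.19
t 7.2 tcp [577.3 209.2 146.6] yaw 100.7 zax [-0.004 -0.001 -1.   ] F [-0.3  0.8 -0.4] w 0.19 j [0.35 0.51 0.19 1.25 0.   0.16]
[197.77916846 647.38231148] [186.57347572 446.84990802]
```

View pics/s3.png

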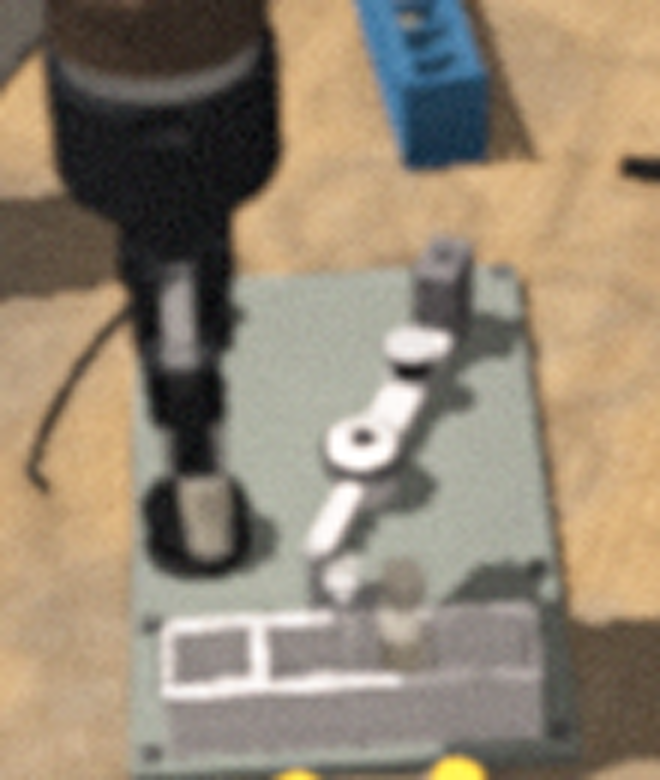

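The side crop shows the vial hanging between the fingers, with its foot at about (210,560). Cell 4's opening is centred at (211,656), and vial c is undisturbed in cell 2 at (400,640). I compare the foot with its projection to correct the target.

Run:
```python
from h import *
q=lambda *p:((np.array(proj('side',p))-[200,160])*6).round(0)
print('foot',q(577.3,209.2,98),'top of vial below tips',q(577.3,209.2,146),'cell4 walls corners',[q(x,y,46) for x,y in ((597.1,229.6),(603.2,192.7),(579.5,209))])
u=lambda c,r:(200+(c-2.5)/6,160+(r-2.5)/6)
# observed corners of cell 4 inner rim and divider, and outer left edge
for c,r in((172,635),(248,630),(250,682),(172,690),(162,622),(162,697)): print((c,r),onz('side',*u(c,r),46).round(1))
print('vial foot',onz('side',*u(211,556),98).round(1))
print('x per px',onz('side',*u(217,556),98)-onz('side',*u(211,556),98))
```

```text
foot [195. 548.] top of vial below tips [187. 450.] cell4 walls corners [array([141., 685.]), array([143., 612.]), array([198., 647.])]
(172, 635) [591.3 202.4  46. ]
(248, 630) [563.4 197.2  46. ]
(250, 682) [558.6 223.4  46. ]
(172, 690) [586.5 230.   46. ]
(162, 622) [596.2 196.1  46. ]
(162, 697) [589.6 233.8  46. ]
vial foot [572.1 211.7  98. ]
x per px [-2.15446714 -0.20496396  0.        ]
```

```bash
python3 -m crank '{"offset":[[0.08,0.03,-0.3],[0,0,-0.5],[0,0,-0.4],[0,0,-0.4],[0,0,-0.4],[0,0,-0.2],[0,0,0]],"angular":[[0,0,0],[0,0,0],[0,0,0],[0,0,0],[0,0,0],[0,0,0],[0,0,0]],"fingers":[0,0,0,0,0,0,0]}'
python3 -m crank '{"offset":[[0,0,-0.2],[0,0,-0.17],[0,0,-0.1],[0,0,0],[0,0,0]],"angular":[[0,0,0],[0,0,0],[0,0,0],[0,0,0],[0,0,0]],"fingers":[0,0,0,0,0]}'
python3 - <<'E'
from h import *
st()
a=snapshot('side'); save(a,'s4.png',6,(160,290,200,310))
E
```

```text
t: 7.95
tcp_pos: [580.6, 208.8, 81.4]
tcp_rot: [-2.007, -2.415, 0.003]
force: [-0.3, -0.2, 0.1]
grip_width: 0.194
t: 8.45
tcp_pos: [581.5, 209.2, 68.8]
tcp_rot: [2.008, 2.416, 0.0]
force: [-0.0, 0.5, 0.6]
grip_width: 0.193
t 8.45 tcp [581.5 209.2  68.8] yaw 100.5 zax [ 0.  0. -1.] F [-0.   0.5  0.6] w 0.193 j [ 0.35  0.58  0.08  1.07 -0.    0.16]
```

View pics/s4.png

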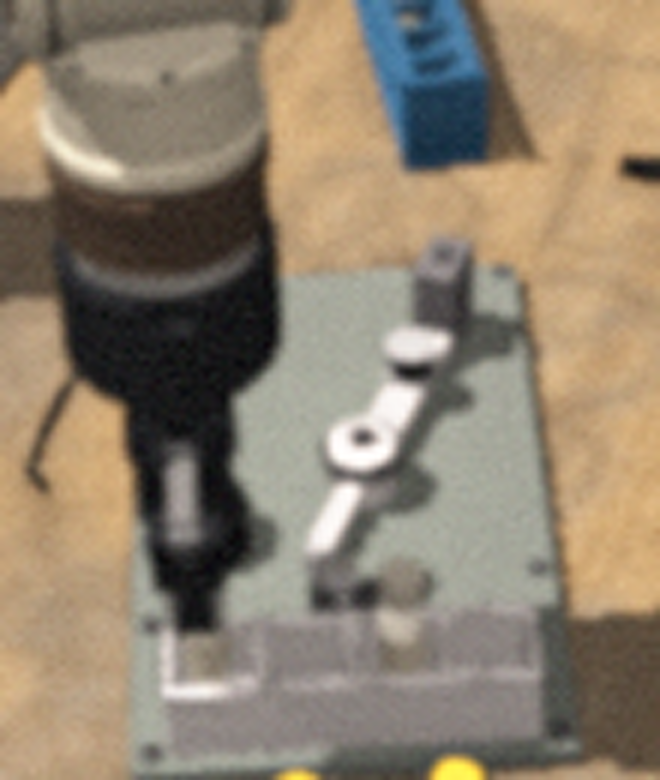

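The vial is inside cell 4 at (205,655). I lower the last few millimetres, open and lift.

```bash
python3 -m crank '{"offset":[[0,0,-0.07],[0,0,-0.05],[0,0,0],[0,0,0],[0,0,0],[0,0,0],[0,0,0],[0,0,0]],"angular":[[0,0,0],[0,0,0],[0,0,0],[0,0,0],[0,0,0],[0,0,0],[0,0,0],[0,0,0]],"fingers":[0,0,0,0,0.3,0.4,0.5,0.6]}'
python3 -m crank '{"offset":[[0,0,0.2],[0,0,0.4],[0,0,0.8],[0,0,0.8],[0,0,0.4]],"angular":[[0,0,0],[0,0,0],[0,0,0],[0,0,0],[0,0,0]],"fingers":[0.6,0.6,0.6,0.6,0.6]}'
python3 - <<'E'
from h import *
st()
a=snapshot('side'); save(a,'s5.png',6,(160,290,200,310))
E
```

```text
t: 9.3
tcp_pos: [581.4, 209.2, 65.2]
tcp_rot: [2.008, 2.416, 0.0]
force: [0.1, 0.6, -0.9]
grip_width: 0.6
t: 9.8
tcp_pos: [582.9, 209.7, 146.8]
tcp_rot: [2.006, 2.414, 0.007]
force: [0.8, -0.5, 0.3]
grip_width: 0.599
t 9.8 tcp [582.9 209.7 146.8] yaw 100.5 zax [ 0.005  0.002 -1.   ] F [ 0.8 -0.5  0.3] w 0.599 j [ 0.35  0.52  0.19  1.24 -0.    0.16]
```

View pics/s5.png

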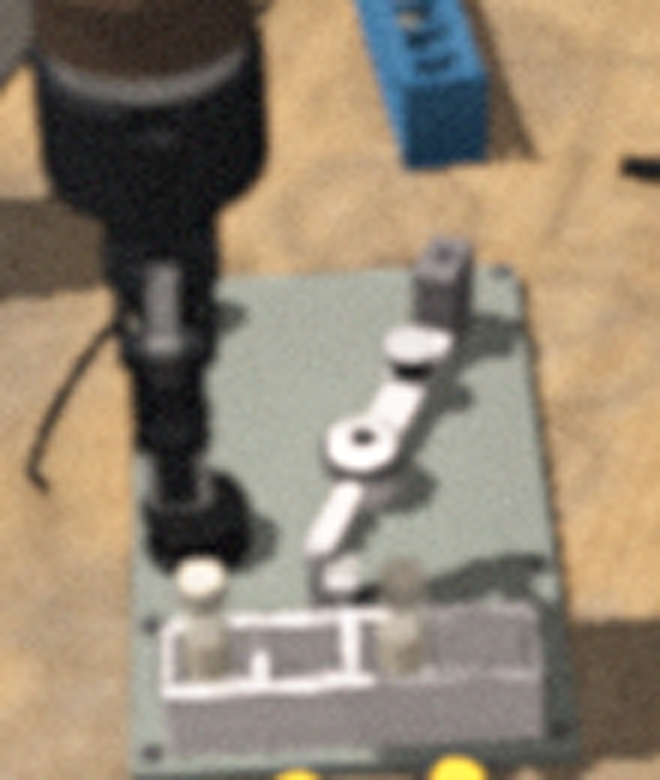

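Vial A stands upright in cell 4, cap at (201,578), released. Now the second vial.

```bash
python3 -m crank '{"offset":[[-0.04,-0.9,0],[-0.04,-0.9,0],[-0.04,-0.9,0],[-0.04,-0.9,0],[-0.04,-0.9,0],[-0.04,-0.9,0],[-0.04,-0.9,0],[-0.04,-0.9,0]],"angular":[[0,0,-0.95],[0,0,-0.95],[0,0,-0.95],[0,0,-0.95],[0,0,-0.95],[0,0,-0.95],[0,0,-0.95],[0,0,-0.95]],"fingers":[0.6,0.6,0.6,0.6,0.6,0.6,0.6,0.6]}'
python3 -m crank '{"offset":[[-0.04,-0.9,0],[-0.04,-0.9,0],[-0.04,-0.9,0],[-0.04,-0.9,0],[-0.04,-0.9,0],[-0.04,-0.9,0],[-0.04,-0.9,0],[-0.04,-0.9,0]],"angular":[[0,0,-0.95],[0,0,-0.95],[0,0,-0.95],[0,0,-0.95],[0,0,-0.95],[0,0,-0.95],[0,0,-0.95],[0,0,-0.95]],"fingers":[0.6,0.6,0.6,0.6,0.6,0.6,0.6,0.6]}'
python3 -m crank '{"offset":[[-0.04,-0.9,0],[-0.02,-0.36,0],[0,0,-0.5],[0,0,-0.5],[0,0,0],[0,0,0],[0,0,0]],"angular":[[0,0,-0.95],[0,0,-0.37],[0,0,0],[0,0,0],[0,0,0],[0,0,0],[0,0,0]],"fingers":[0.6,0.6,0.6,0.6,0.6,0.6,0.6]}'
python3 -c 'from h import *;st()'
```

```text
t: 10.65
tcp_pos: [571.3, -7.9, 142.6]
tcp_rot: [-2.688, -1.626, 0.001]
force: [0.4, -0.5, 0.3]
grip_width: 0.603
t: 11.45
tcp_pos: [561.8, -223.8, 142.6]
tcp_rot: [-3.071, -0.662, 0.001]
force: [-0.8, 0.3, 0.7]
grip_width: 0.599
t: 12.15
tcp_pos: [561.0, -260.3, 114.0]
tcp_rot: [3.102, 0.491, 0.002]
force: [-0.0, -0.6, 0.0]
grip_width: 0.599
t 12.15 tcp [ 561.  -260.3  114. ] yaw 18.0 zax [ 0.001 -0.    -1.   ] F [-0.  -0.6  0. ] w 0.599 j [-0.43  0.54  0.14  1.17  0.    0.82]
```

```bash
python3 -m crank '{"offset":[[0.03,0,-0.5],[0,0,-0.5],[0,0,-0.5],[0,0,-0.4],[0,0,-0.12],[0,0,0],[0,0,0]],"angular":[[0,0,0],[0,0,0],[0,0,0],[0,0,0],[0,0,0],[0,0,0],[0,0,0]],"fingers":[0.6,0.6,0.6,0.6,0.6,0.6,0.6]}' 25
python3 -m crank '{"offset":[[0,0,0],[0,0,0],[0,0,0],[0,0,0],[0,0,0],[0,0,0],[0,0,0],[0,0,0]],"angular":[[0,0,0],[0,0,0],[0,0,0],[0,0,0],[0,0,0],[0,0,0],[0,0,0],[0,0,0]],"fingers":[0,0,0,0,0,0,0,0]}'
python3 -c 'from h import *;st()'
```

```text
t: 12.85
tcp_pos: [561.9, -260.8, 53.3]
tcp_rot: [3.102, 0.49, 0.002]
force: [-0.2, 0.1, -0.2]
grip_width: 0.602
t: 13.65
tcp_pos: [561.6, -260.9, 53.1]
tcp_rot: [3.102, 0.489, 0.001]
force: [-0.8, -0.1, 5.3]
grip_width: 0.195
t 13.65 tcp [ 561.6 -260.9   53.1] yaw 17.9 zax [ 0.001 -0.001 -1.   ] F [-0.8 -0.1  5.3] w 0.195 j [-0.43  0.6   0.07  1.04 -0.    0.82]
```

```bash
python3 -m crank '{"offset":[[0,0,0.4],[0,0,0.8],[0,0,0.8],[0,0,0.8],[0,0,0.4],[0,0,0]],"angular":[[0,0,0],[0,0,0],[0,0,0],[0,0,0],[0,0,0],[0,0,0]],"fingers":[0,0,0,0,0,0]}'
python3 -m crank '{"offset":[[-0.16,0.88,0],[-0.16,0.88,0],[-0.16,0.88,0],[-0.16,0.88,0],[-0.16,0.88,0],[-0.16,0.88,0],[-0.16,0.88,0],[-0.16,0.88,0]],"angular":[[0,0,0.95],[0,0,0.95],[0,0,0.95],[0,0,0.95],[0,0,0.95],[0,0,0.95],[0,0,0.95],[0,0,0.95]],"fingers":[0,0,0,0,0,0,0,0]}'
python3 -m crank '{"offset":[[-0.16,0.88,0],[-0.16,0.88,0],[-0.16,0.88,0],[-0.16,0.88,0],[-0.16,0.88,0],[-0.16,0.88,0],[-0.16,0.88,0],[-0.16,0.88,0]],"angular":[[0,0,0.95],[0,0,0.95],[0,0,0.95],[0,0,0.95],[0,0,0.95],[0,0,0.95],[0,0,0.95],[0,0,0.95]],"fingers":[0,0,0,0,0,0,0,0]}'
python3 -m crank '{"offset":[[-0.16,0.88,0],[-0.02,0.14,0],[0,0,0],[0,0,0]],"angular":[[0,0,0.95],[0,0,0.37],[0,0,0],[0,0,0]],"fingers":[0,0,0,0]}'
python3 - <<'E'
from h import *
st()
a=snapshot('side'); save(a,'s6.png',6,(160,290,200,310))
q=lambda *p:((np.array(proj('side',p))-[200,160])*6).round(0)
print(q(*(manip.get_state()['tcp_pos']-[0,0,48])))
E
```

```text
t: 14.25
tcp_pos: [562.7, -261.1, 150.8]
tcp_rot: [3.101, 0.49, 0.006]
force: [-0.3, -0.4, -0.2]
grip_width: 0.19
t: 15.05
tcp_pos: [521.5, -48.2, 146.8]
tcp_rot: [-2.771, -1.477, 0.004]
force: [1.0, 0.0, -0.8]
grip_width: 0.193
t: 15.85
tcp_pos: [483.1, 162.6, 146.9]
tcp_rot: [-2.139, -2.299, 0.004]
force: [1.1, -0.7, 0.1]
grip_width: 0.194
t: 16.25
tcp_pos: [478.7, 191.6, 147.7]
tcp_rot: [-2.009, -2.414, 0.003]
force: [-0.3, -0.8, -0.0]
grip_width: 0.191
t 16.25 tcp [478.7 191.6 147.7] yaw 100.5 zax [-0.001 -0.001 -1.   ] F [-0.3 -0.8 -0. ] w 0.191 j [ 0.38  0.32 -0.11  1.14 -0.    0.2 ]
[471. 528.]
```

View pics/s6.png

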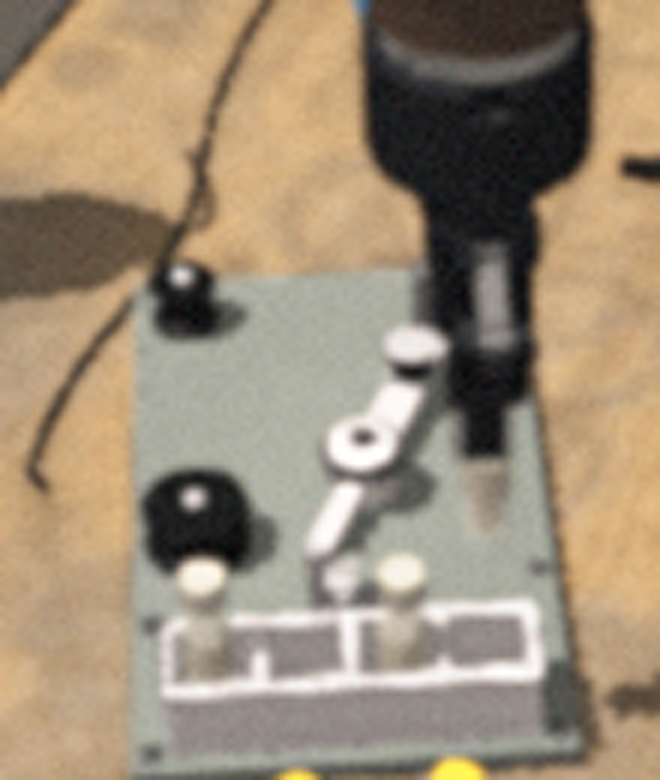

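The side crop shows the vial's foot at (488,530), cell 1's opening centred at (491,641), and cells 4 and 2 occupied with their vials upright. The correction is about 1 mm in -x. I descend.

```bash
python3 -m crank '{"offset":[[-0.04,0,-0.3],[0,0,-0.5],[0,0,-0.4],[0,0,-0.4],[0,0,-0.4],[0,0,-0.2],[0,0,0]],"angular":[[0,0,0],[0,0,0],[0,0,0],[0,0,0],[0,0,0],[0,0,0],[0,0,0]],"fingers":[0,0,0,0,0,0,0]}'
python3 -m crank '{"offset":[[0,0,-0.2],[0,0,-0.2],[0,0,-0.1],[0,0,-0.05],[0,0,0],[0,0,0]],"angular":[[0,0,0],[0,0,0],[0,0,0],[0,0,0],[0,0,0],[0,0,0]],"fingers":[0,0,0,0,0,0]}'
python3 -c 'from h import *;st()'
```

```text
t: 17.0
tcp_pos: [477.1, 192.0, 81.3]
tcp_rot: [-2.007, -2.415, 0.003]
force: [0.7, -0.4, 0.3]
grip_width: 0.194
t: 17.6
tcp_pos: [478.0, 192.5, 66.2]
tcp_rot: [2.008, 2.416, 0.0]
force: [0.4, -0.3, -0.4]
grip_width: 0.189
t 17.6 tcp [478.  192.5  66.2] yaw 100.5 zax [ 0.  0. -1.] F [ 0.4 -0.3 -0.4] w 0.189 j [ 0.38  0.4  -0.22  0.94  0.    0.2 ]
```

No contact force on the way down, and the foot is about 1.6 mm above the floor. I release, lift, and go with closed fingers to a standoff in front of the idler.

```bash
python3 -m crank '{"offset":[[0,0,-0.04],[0,0,0],[0,0,0],[0,0,0],[0,0,0],[0,0,0],[0,0,0],[0,0,0]],"angular":[[0,0,0],[0,0,0],[0,0,0],[0,0,0],[0,0,0],[0,0,0],[0,0,0],[0,0,0]],"fingers":[0,0,0.3,0.4,0.5,0.6,0.6,0.6]}'
python3 -m crank '{"offset":[[0,0,0.2],[0,0,0.4],[0,0,0.8],[0,0,0.8],[0,0,0.4],[0,0,0]],"angular":[[0,0,0],[0,0,0],[0,0,0],[0,0,0],[0,0,0],[0,0,0]],"fingers":[0.6,0.6,0.6,0.6,0.6,0.6]}'
python3 -m crank '{"offset":[[-0.02,-0.83,0],[-0.02,-0.83,0],[-0.02,-0.83,0],[-0.02,-0.83,0],[-0.02,-0.83,0],[-0.02,-0.83,0],[-0.02,-0.83,0],[-0.02,-0.83,0]],"angular":[[0,0,-0.59],[0,0,-0.59],[0,0,-0.59],[0,0,-0.59],[0,0,-0.59],[0,0,-0.59],[0,0,-0.59],[0,0,-0.59]],"fingers":[0.6,0.6,0.4,0.2,0,0,0,0]}'
python3 -m crank '{"offset":[[0,0,-0.6],[0,0,-0.6],[0,0,-0.6],[0,0,0],[0,0,0]],"angular":[[0,0,0],[0,0,0],[0,0,0],[0,0,0],[0,0,0]],"fingers":[0,0,0,0,0]}'
python3 - <<'E'
from h import *
st()
a=snapshot('side'); save(a,'s7.png',5,(150,280,210,310))
b=snapshot('top'); save(b,'s7t.png',5,(148,248,208,338))
a=cv2.imread('pics/s7.png');b=cv2.imread('pics/s7t.png');b=cv2.copyMakeBorder(b,0,a.shape[0]-b.shape[0],0,0,cv2.BORDER_CONSTANT)
cv2.imwrite('pics/s7c.png',cv2.resize(np.hstack((a,b)),None,fx=.68,fy=.68))
E
```

```text
t: 18.4
tcp_pos: [477.9, 192.4, 64.8]
tcp_rot: [2.008, 2.416, 0.0]
force: [0.6, 0.6, 0.3]
grip_width: 0.6
t: 19.0
tcp_pos: [479.6, 193.1, 145.4]
tcp_rot: [2.006, 2.414, 0.007]
force: [-0.0, 0.3, -0.3]
grip_width: 0.598
t: 19.8
tcp_pos: [472.1, -7.8, 141.7]
tcp_rot: [-2.461, -1.951, 0.003]
force: [0.1, 0.4, 0.4]
grip_width: -0.002
t: 20.3
tcp_pos: [472.3, -6.8, 88.2]
tcp_rot: [-2.459, -1.954, 0.003]
force: [-0.6, -0.1, 0.4]
grip_width: -0.002
t 20.3 tcp [472.3  -6.8  88.2] yaw 76.9 zax [-0.002  0.    -1.   ] F [-0.6 -0.1  0.4] w -0.002 j [-0.01  0.31 -0.31  0.96 -0.    0.21]
```

View pics/s7c.png

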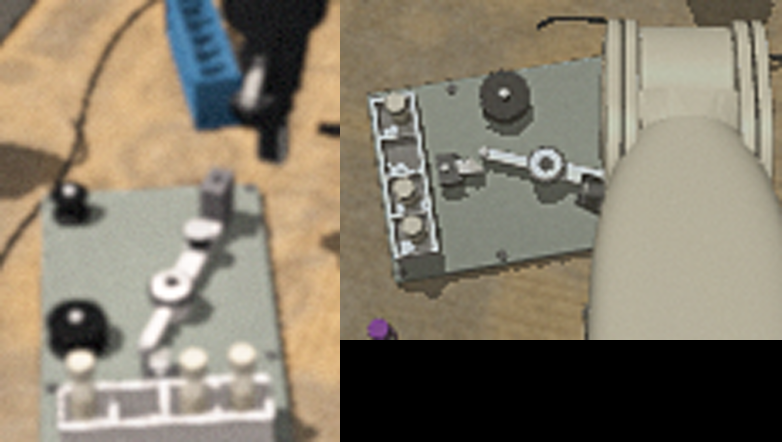

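All three vials stand upright in cells 4, 2 and 1 (side crop: caps at (80,360), (193,358), (241,355)). The closed fingers hang in front of the idler. I descend and approach until contact.

```bash
python3 -m crank '{"offset":[[0,0,-0.6],[0,0,-0.6],[0,0,-0.5],[0,0,-0.24],[0,0,0]],"angular":[[0,0,0],[0,0,0],[0,0,0],[0,0,0],[0,0,0]],"fingers":[0,0,0,0,0]}'
python3 -m crank '{"offset":[[0.16,-0.04,0],[0.16,-0.04,0],[0.16,-0.04,0],[0.16,-0.04,0],[0,0,0],[0,0,0]],"angular":[[0,0,0],[0,0,0],[0,0,0],[0,0,0],[0,0,0],[0,0,0]],"fingers":[0,0,0,0,0,0]}'
python3 -m crank '{"offset":[[0.1,-0.03,0],[0.1,-0.03,0],[0,0,0],[0,0,0]],"angular":[[0,0,0],[0,0,0],[0,0,0],[0,0,0]],"fingers":[0,0,0,0]}'
python3 -c 'from h import *;st()'
```

```text
t: 20.9
tcp_pos: [472.9, -6.7, 30.4]
tcp_rot: [-2.459, -1.954, 0.001]
force: [-0.8, -0.3, -1.2]
grip_width: -0.001
t: 21.5
tcp_pos: [492.5, -11.7, 30.6]
tcp_rot: [2.46, 1.954, 0.0]
force: [-0.2, 0.5, 0.1]
grip_width: 0.001
t: 21.9
tcp_pos: [497.5, -13.4, 30.4]
tcp_rot: [-2.459, -1.954, 0.002]
force: [-3.6, -0.1, 2.1]
grip_width: -0.004
t 21.9 tcp [497.5 -13.4  30.4] yaw 76.9 zax [-0.002  0.    -1.   ] F [-3.6 -0.1  2.1] w -0.004 j [-0.03  0.42 -0.31  0.84  0.    0.2 ]
```

Contact at x≈497 as predicted (-3.6 N). I push along the arc, turning with the arm.

```bash
python3 -m crank '{"offset":[[0.12,-0.04,0],[0.12,-0.04,0],[0.12,-0.04,0],[0.12,-0.03,0],[0.13,-0.03,0],[0.13,-0.03,0],[0.13,-0.02,0],[0.13,-0.02,0]],"angular":[[0,0,0.43],[0,0,0.43],[0,0,0.43],[0,0,0.43],[0,0,0.43],[0,0,0.43],[0,0,0.43],[0,0,0.43]],"fingers":[0,0,0,0,0,0,0,0]}'
python3 -m crank '{"offset":[[0.13,-0.01,0],[0.13,-0.01,0],[0.13,-0.01,0],[0.13,0,0],[0.13,0.01,0],[0.13,0.01,0],[0,0,0],[0,0,0]],"angular":[[0,0,0.43],[0,0,0.43],[0,0,0.43],[0,0,0.43],[0,0,0.43],[0,0,0.43],[0,0,0],[0,0,0]],"fingers":[0,0,0,0,0,0,0,0]}'
python3 -m crank '{"offset":[[0.13,0.01,0],[0.13,0.01,0],[0.07,0.01,0],[0,0,0],[0,0,0]],"angular":[[0,0,0.43],[0,0,0.43],[0,0,0.2],[0,0,0],[0,0,0]],"fingers":[0,0,0,0,0]}'
python3 - <<'E'
from h import *
st()
a=snapshot('side'); save(a,'s8.png',5,(150,280,210,310))
b=snapshot('top'); save(b,'s8t.png',5,(148,248,208,338))
a=cv2.imread('pics/s8.png');b=cv2.imread('pics/s8t.png');b=cv2.copyMakeBorder(b,0,a.shape[0]-b.shape[0],0,0,cv2.BORDER_CONSTANT)
cv2.imwrite('pics/s8c.png',cv2.resize(np.hstack((a,b)),None,fx=.68,fy=.68))
E
```

```text
t: 22.7
tcp_pos: [526.3, -20.8, 30.3]
tcp_rot: [-2.136, -2.3, 0.004]
force: [-6.6, 0.7, 4.3]
grip_width: 0.001
t: 23.5
tcp_pos: [549.4, -20.8, 30.1]
tcp_rot: [-1.865, -2.523, 0.004]
force: [-7.8, 1.0, 4.4]
grip_width: -0.003
t: 24.0
tcp_pos: [558.6, -19.9, 29.8]
tcp_rot: [-1.746, -2.606, 0.004]
force: [-8.7, 1.2, 4.5]
grip_width: 0.0
t 24.0 tcp [558.6 -19.9  29.8] yaw 112.4 zax [-0.006  0.001 -1.   ] F [-8.7  1.2  4.5] w 0.0 j [-0.04  0.52 -0.13  0.92  0.   -0.43]
```

View pics/s8c.png

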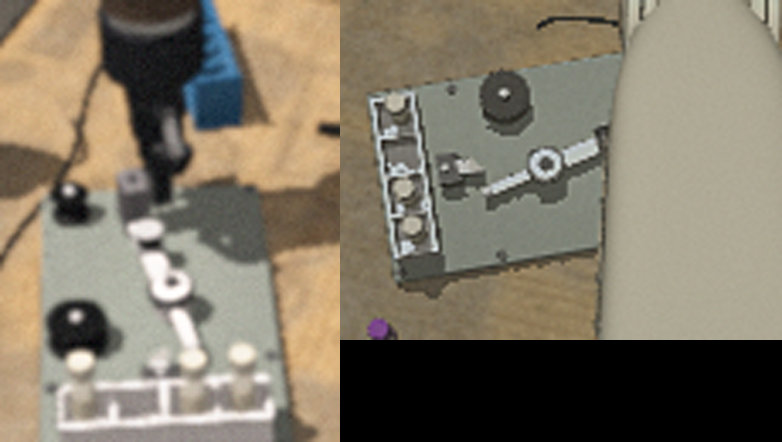

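Both views show the arm swung by about 36° (≈0.62 rad), past the click, with the fingers behind the block and all vials upright. I settle briefly, check that it is steady, and hand in.

```bash
python3 -m crank '{"offset":[[0,0,0],[0,0,0],[0,0,0],[0,0,0],[0,0,0],[0,0,0]],"angular":[[0,0,0],[0,0,0],[0,0,0],[0,0,0],[0,0,0],[0,0,0]],"fingers":[0,0,0,0,0,0]}'
python3 -c '
from h import *;st();print(manip.sign_off())'
```

```text
t: 24.7
tcp_pos: [558.5, -19.9, 29.8]
tcp_rot: [-1.746, -2.606, 0.004]
force: [-7.9, -0.1, 3.3]
grip_width: 0.002
t 24.7 tcp [558.5 -19.9  29.8] yaw 112.4 zax [-0.006  0.001 -1.   ] F [-7.9 -0.1  3.3] w 0.002 j [-0.04  0.52 -0.13  0.92  0.   -0.43]
the job is handed in; nothing more can be done
None
```

I moved the two rack vials into crate cells 4 and 1; the vial already in cell 2 stayed there. Then I pushed the idler block back with closed fingers and handed the job in at 24.7 s, still holding it.

- **Vials:** the last pictures from both cameras showed all three upright, each in its own cell.
- **Tensioner:** the pictures and the tool position put the arm at about 0.6 rad, well past the click. The fingers carried about 8 N, and the tool held still (within 0.1 mm) for the last 0.6 s.
- **Not checked:** the angle is worked out from pictures and tool position, since the arm and pawl joints could not be read. I did not look closely at the pawl to see that it had snapped home. The petri dish and hand lens were not re-measured at the end, but no move went near them.
- **Disagreement:** the two cameras differed by about 4–7 mm. The first grip on a vial agreed with the top view, so I aimed at the cells mainly by that view and by offsets within one picture.

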